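# Open the ratchet stop of a spice-jar rack

## Robot

A 6-joint arm with a two-finger parallel gripper is mounted at the origin on the work surface; the furniture and walls round the work are solid. World frame = base frame: x ahead of the robot, y to its left, z up, the work surface at z = 0. Lengths are in m, angles in degrees, forces in N, time in s.
With the tool pointing down it reaches from about 0.35 to 0.875 m from the base axis. Payload 4.2 kg.
Tool frame: the origin (TCP) lies on the centre line of the jaws, within the pads' length; the fingertips stand 11 mm ahead of it and the grasp point (between the pads) lies 8 mm behind it; z points along the fingers, y is the line along which they close (so a half turn about z gives the same grasp; the last joint's range is limited). The gripper opens to 87 mm and grips with 3 to 60 N. Pads are 19 mm wide; open, the fingers measure 117 mm over their backs; the gripper's body (75 mm by 190 mm) begins 51 mm behind the grasp point.
Start: joints at [-61.501, 22.042, 0.453, 0, -68.411, -14.817], TCP at [0.148, -0.607, 0.234] pointing down, gripper open.
Joint ranges: [-179.83, 179.83], [-69.29, 118.12], [-61.27, 80.66], [-181.25, 117.63], [-171.15, -9.14], [-177.46, 177.46]. Speed limits (degrees/s): [159.86, 159.86, 180, 180, 180, 180].

## Interface

Orientations are given as a 3x3 rotation matrix whose columns are the frame's x, y, z axes.
In Python, from station import r gives the robot as it stands.
- The arm moves only by the tool servo_tool, never from a script. Its argument "commands" is a list that holds one entry, the list of rows, each a list of 7 numbers: the closure, from 0 (fully open) to 1 (shut), then the shift along the tool's x, y, z in mm, then the turn, a rotation vector about the tool's x, y, z in rad. In form: [[[claw, x, y, z, ax, ay, az], ...]]. A call has exactly 5 rows; each row is the pose to reach, as a shift and turn from the pose commanded when the call began, along the tool's axes at that moment; what a row does not reach only later rows make up. A row lasts 1/10 s, in which the tool goes at most 50 mm and 8.59 degrees, less where a joint would pass 70% of its speed; a pose out of reach is approached as far as the arm can. A call with a gripper value outside its range is refused whole. The fingers move at their own pace and stop on an object; the grip force is fixed at half the most. Time passes only in rows, so rows that repeat a pose let the fingers close, or fill a call up. It gives the time, the measured TCP pose, the force, the opening and the grip force at its end, in the units of the state.
- r.sense(): the state, without advancing time (a new reading comes with each control period).
- r.capture(name): name is "scene" or "top" or "wrist"; returns a dict with "pixels" (400x640x3 uint8, red, green, blue), "camera_matrix" (3x3 intrinsics, pixels), "R" (3x3) and "t" (3): a world point X has camera coordinates R X + t. Camera axes: x right, y down, z forward; pixel columns grow to the right and rows downward; lengths in m; the calibration is good to about 2 mm. A picture is of the moment at which its call begins. There is no depth.
- r.finish_job(): hands the job in; it is judged then, once.
The state is a dict: "time_s": time; "joints": joint angles; "joint_velocities": joint speeds; "effort": joint torques, N m; "tcp_pos": TCP position; "ee_rot": TCP orientation; "wrist_force": force on the tool from outside, world axes, zero at the start; "moment": the same for the moment, N m; "gripper_width": opening from 0.0 (shut) to 1.0 (fully open); "gripper_force": force on a finger pad.
Only numpy, scipy, OpenCV 4.12 (cv2) and the standard library are available. Lean on these libraries where they do the work, as an engineer would, in place of code of your own. Each camera call takes 0.05 s, during which the arm holds its last target. There are 200 camera calls.

## Task

Make room in the spice rack for more jars: press down the red release on the sliding stop until it stays down, then push the stop away from the jars, all the way along its bar until it meets the bracket at the end. Only press and push with the fingers - do not pinch the stop's post or pick anything up - and leave the jars and everything else on the table standing where they are. Finish with the robot clear of everything.

Things in the scene. Friction and masses are not known exactly. Their poses are not given: they have to be found in the camera images.
- rack: Spice-jar rack, fixed: pale wooden tray 140 x 340 mm (x, y), top 12 mm above the table. Origin: centre of its underside, on the table. At yaw 0 +x points away from the robot; +y runs along the bar, away from its jars. A 12 mm wide toothed steel bar (top at 55 mm) runs along y at x = -40 mm between two black brackets. Two jars stand at the -y end of the back half, by a wooden end plate 78 mm high.
- stop (a joint): Position of the grey sliding stop on the bar (m), growing in the rack's +y, away from the jars. 0 = at the jars, where it starts; 0.128 = at the end bracket, fully open. Released, it slides against about 2 N; while the release is up a steel pawl between the bar's teeth locks it (1 mm play). Carriage 30 mm wide (x), 90 mm long (y), top at 64 mm; a plate 70 mm high at its -y end spans the tray.
- release (a joint): Angle (rad) of the see-saw ratchet release on the carriage: 0 = up, as it starts (locked); 0.3 = red pad right down (pawl lifted, free; it frees at about 0.19). Friction, about 3 N at mid-pad; no spring, it stays where it is left. Its steel fork reaches 31 mm past the pivot towards the post; the pawl's T-head on it tops at 84 mm, raised 91 mm. Pressing these down locks it again.
- release_pad (a point): Middle of the top of the red ribbed pad, the place to press straight down: 80 mm above the table when up, going down 8 mm. Pad 26 mm wide (rack x), 32 mm long (y), 26 mm from the pivot (which lies further along +y, 77 mm high). The post's near face is 64 mm further along +y; only it and the pawl's head stand higher on the carriage.
- push_face (a point): Point on the rubber face, towards the jars (rack -y), of the black push post at the carriage's +y end; mid-width, 105 mm above the table. Push here in the rack's +y. Post 28 mm wide (x), 12 mm thick (y), from 64 to 126 mm above the table. Moves with the stop.
- end_bracket (a point): Top centre of the black bracket at the +y end of the bar, 65 mm above the table, 34 x 18 mm: the stop's carriage ends up against its inner face.
- pawl: The ratchet's steel pawl: an upright pin 10 x 4 mm with a T-head 26 mm wide (rack x), 33 mm high in all, captive in the carriage near the post; the release's fork lifts it 7 mm out of the bar's teeth. Origin: its foot, 51 mm above the table when engaged. Not to be pulled out.
- spice_0: Spice jar with a dark cap, 41 mm across, 105 mm high, loose in the rack against its fixed end or second in the row. Origin: centre of its base, 12 mm above the table. Leave standing.
- spice_1: The other, alike jar in the rack, loose. Origin: centre of its base. Leave standing.
- spice_2: A third, alike spice jar waiting on the table, 41 mm across, 105 mm high, loose. Origin: centre of its base. Leave standing.
- tin_a: Green-labelled food tin, 76 mm across, 58 mm high, loose on the table. Origin: centre of its base. Leave alone.
- travel_mug: Orange travel mug with a black lid, 86 mm across, 170 mm high, loose on the table. Origin: centre of its base. Leave alone.

How it is judged (in metres and radians):
On the way, in this order (a step that is already met when the one before it is completed fails the run):
1. the red release is pressed down while the stop still stands near the jars (value of joint release above 0.2 rad and value of joint stop below 0.06 m), for 0.2 s.
2. the stop is pushed along its bar to the end bracket (value of joint stop above 0.122 m), for 0.2 s.
At the end, for the whole second after the job is handed in: The stop rests within 6 mm of the end bracket (joint stop above 0.122), and all three jars, the tin and the mug stand upright within 20 mm of where they started (value of joint stop above 0.122 m and velocity of joint stop below 0.01 m/s and distance of each of spice_0, spice_1, spice_2, tin_a, travel_mug from where it was at the start of the episode below 0.02 m and angle between each of spice_0, spice_1, spice_2, tin_a, travel_mug's own z axis and vertical below 0.1 rad); the robot touches nothing.
It fails at once if the pawl is pulled up out of the stop (foot over 70 mm above the table) (height (world z) of pawl above 0.07 m).
It fails at once if a jar, the tin or the mug is shoved, lifted or carried 20 mm or tipped (distance of any of spice_0, spice_1, spice_2, tin_a, travel_mug from where it was at the start of the episode above 0.02 m or angle between any of spice_0, spice_1, spice_2, tin_a, travel_mug's own z axis and vertical above 0.2 rad).
It fails at once if the stop's post is pinched between the fingers (contact force between each of stop_c13, stop_c14 and the fingers above 1 N or contact force between each of stop_c15, stop_c16 and the fingers above 1 N).
It also fails if it takes over 38 s, if anything falls off the work surface, if the arm or the gripper's body presses on something with over 40 N, if the wrist force passes 120 N, or if a joint passes its speed limit or range.

## Working session

There is one attempt and no reset: what is moved stays moved. The work goes in short steps, Python scripts to look and compute and a tool call to move; the robot and the scene stay as the last step left them, time stands still between calls to the robot, and variables do not carry over. Pictures are saved under pics/ and viewed, at most 10 in all, crops included, and the job is handed in when it is done.

Besides the shell and the picture viewer there is one more tool, called after ">>>" by a JSON object that holds its "name" and its "arguments". servo_tool: Moves the arm, as the interface text tells. Its arguments: {"type":"object","properties":{"commands":{"type":"array","items":{"type":"array","items":{"type":"array","items":{"type":"number"}}}}},"required":["commands"]}

```bash
mkdir -p pics
python3 - <<'E'
from station import r
import cv2,json,numpy as np
for n in("scene","top"):
    c=r.capture(n); cv2.imwrite(f"pics/{n}0.png",c["pixels"][:,:,::-1])
    np.savez(f"pics/{n}0.npz",**{k:np.array(c[k]) for k in c})
    print(n,np.round(c["camera_matrix"],1).tolist(),np.round(c["R"],3).tolist(),np.round(c["t"],3).tolist())
s=r.sense();print(s["tcp_pos"],s["ee_rot"],s["time_s"])
E
```

```text
scene [[394.6, 0.0, 317.6], [0.0, 394.6, 193.1], [0.0, 0.0, 1.0]] [[-0.711, -0.703, 0.003], [-0.538, 0.541, -0.647], [0.453, -0.462, -0.762]] [0.36, 0.358, 0.877]
top [[495.9, 0.0, 324.4], [0.0, 495.9, 200.4], [0.0, 0.0, 1.0]] [[0.013, -1.0, -0.002], [-0.982, -0.013, -0.187], [0.186, 0.004, -0.982]] [-0.019, 0.537, 1.36]
[ 0.14773033 -0.60675959  0.23255049] [[-9.71662213e-01 -2.36373016e-01 -5.83767774e-04]
 [-2.36373709e-01  9.71660333e-01  1.91474233e-03]
 [ 1.14630570e-04  1.99847012e-03 -9.99997996e-01]] 0.1
```

View pics/scene0.png

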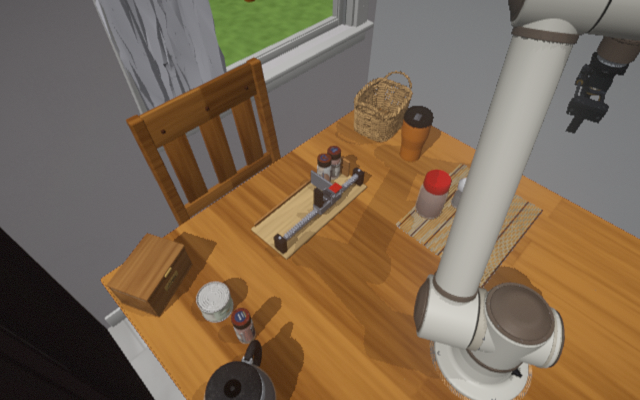

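View pics/top0.png

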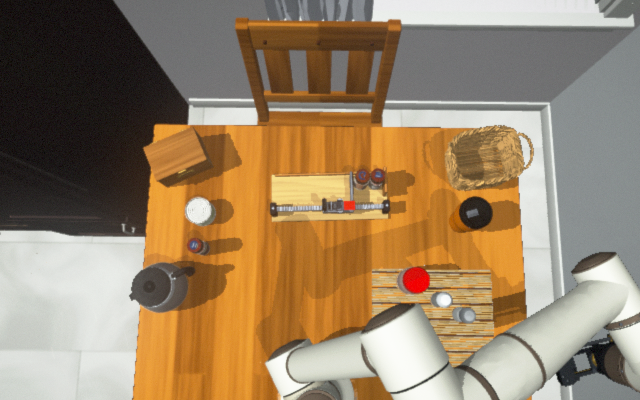

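The rack is nearly aligned with the world axes. In the top view the red pad is at about (349,205), the end bracket at (273,209) and the jars at (363,177) and (378,177). I'll enlarge a crop from each camera.

Run:
```python
import cv2,numpy as np
a=cv2.imread("pics/top0.png")[160:230,260:400]; b=cv2.imread("pics/scene0.png")[140:260,245:385]
a=cv2.resize(a,None,fx=5,fy=5,interpolation=2)[:,:700]; b=cv2.resize(b[:60*2],None,fx=5,fy=5,interpolation=2)
cv2.imwrite("pics/topc.png",a); cv2.imwrite("pics/scenec.png",b)
```

```text
(no output)
```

View pics/topc.png

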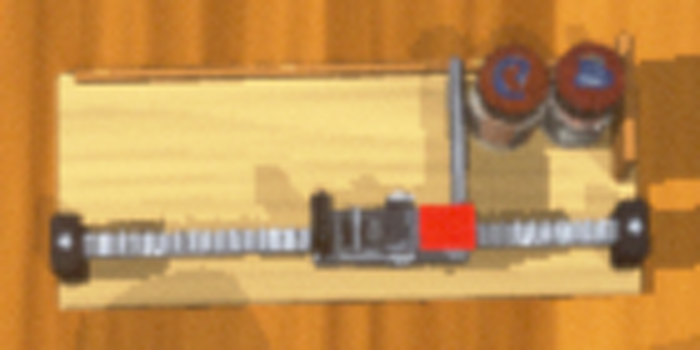

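View pics/scenec.png

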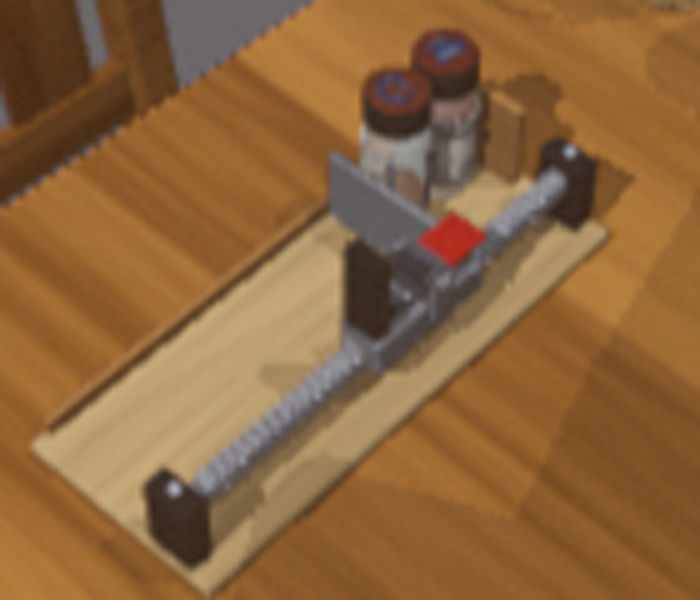

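In the top crop the pad centre is at (447,228), with the bracket tops at (66,243) and (630,230). In the scene crop the pad is at (452,238) and the bracket tops at (174,488) and (568,152).

```bash
cat > h.py <<'E'
import numpy as np
def ray(c,u,v,z):
    K,R,t=c["camera_matrix"],c["R"],c["t"]
    d=R.T@np.linalg.solve(K,[u,v,1]);o=-R.T@t
    return o+d*(z-o[2])/d[2]
E
python3 - <<'E'
import numpy as np
from h import ray
T=np.load("pics/top0.npz");S=np.load("pics/scene0.npz")
for n,a,b,z in(("pad",(447,228),(452,238),.08),("end",(66,243),(174,488),.065),("near",(630,230),(568,152),.065),("post",(321,205),(366,245),.126)):
    p=ray(T,260+a[0]/5,160+a[1]/5,z);q=ray(S,245+b[0]/5,140+b[1]/5,z);print(n,p.round(4),q.round(4))
for c in((60,75),(60,308),(640,293)): print(ray(T,260+c[0]/5,160+c[1]/5,.012).round(4))
E
```

```text
pad [ 0.5174 -0.0819  0.08  ] [ 0.5171 -0.0801  0.08  ]
end [0.5088 0.1312 0.065 ] [0.5109 0.1319 0.065 ]
near [ 0.5203 -0.1853  0.065 ] [ 0.5231 -0.1864  0.065 ]
post [ 0.5209 -0.0119  0.126 ] [ 0.5193 -0.0145  0.126 ]
[0.6185 0.1438 0.012 ]
[0.4796 0.1392 0.012 ]
[ 0.4927 -0.1972  0.012 ]
```

>>> {"name": "servo_tool", "arguments": {"commands": [[[1,-28,24,-14,0,0,-0.148],[1,-56,48,-28,0,0,-0.296],[1,-84,72,-42,0,0,-0.444],[1,-112,96,-56,0,0,-0.592],[1,-140,120,-70,0,0,-0.74]]]}}

```text
time_s: 0.6
tcp_pos: [0.2559, -0.456, 0.3036]
ee_rot: [[-0.553, -0.833, -0.001], [-0.833, 0.553, 0.001], [-0.0, 0.001, -1.0]]
wrist_force: [1.5, -1.0, -0.3]
gripper_width: 0.632
gripper_force: 0.0
```

```bash
cat >> h.py <<'E'
def go(r,x,y,z,yaw=2.1):
    """shift (mm) and turn (rad) in tool axes to a tool-down pose with tool y along rack -x"""
    from scipy.spatial.transform import Rotation as Ro
    s=r.sense();R=np.array(s["ee_rot"]);a=np.radians(yaw)
    Y=np.array([-np.cos(a),-np.sin(a),0]);Z=np.array([0,0,-1.]);G=np.c_[np.cross(Y,Z),Y,Z]
    print(s["time_s"],np.round(s["tcp_pos"],4),np.round(s["wrist_force"],1),s["gripper_width"])
    print((R.T@(np.array([x,y,z])-s["tcp_pos"])*1000).round(1),Ro.from_matrix(R.T@G).as_rotvec().round(3))
E
python3 -c "
from station import r;from h import go
go(r,.517,-.085,.19)"
```

```text
0.6 [ 0.2559 -0.456   0.3036] [ 1.5 -1.  -0.3] 0.6318262030597662
[-453.5  -12.3  113.8] [ 0.001  0.001 -0.623]
```

>>> {"name": "servo_tool", "arguments": {"commands": [[[1,-45,-1,0,0,0,-0.124],[1,-90,-2,0,0,0,-0.248],[1,-135,-3,0,0,0,-0.372],[1,-180,-5,0,0,0,-0.496],[1,-225,-6,0,0,0,-0.62]]]}}

```text
time_s: 1.1
tcp_pos: [0.3865, -0.2724, 0.3034]
ee_rot: [[0.033, -0.999, -0.0], [-0.999, -0.033, 0.0], [-0.0, 0.0, -1.0]]
wrist_force: [0.1, -0.1, -0.4]
gripper_width: 0.171
gripper_force: 0.0
```

```bash
python3 -c "
from station import r;from h import go
go(r,.517,-.085,.19)"
```

```text
1.1 [ 0.3865 -0.2724  0.3034] [ 0.1 -0.1 -0.4] 0.1711552244504595
[-183.  -136.6  113.4] [ 0.     0.    -0.004]
```

>>> {"name": "servo_tool", "arguments": {"commands": [[[1,-37,-27,0,0,0,0],[1,-74,-54,15,0,0,0],[1,-110,-82,35,0,0,0],[1,-147,-109,55,0,0,0],[1,-183,-136,75,0,0,0]]]}}

```text
time_s: 1.6
tcp_pos: [0.5173, -0.0856, 0.2277]
ee_rot: [[0.028, -1.0, -0.0], [-1.0, -0.028, 0.0], [-0.0, 0.0, -1.0]]
wrist_force: [0.8, -0.3, -0.1]
gripper_width: 0.01
gripper_force: 0.0
```

>>> {"name": "servo_tool", "arguments": {"commands": [[[1,0,0,15,0,0,0],[1,0,0,38,0,0,0],[1,0,0,60,0,0,0],[1,0,0,80,0,0,0],[1,0,0,90,0,0,0]]]}}

```text
time_s: 2.1
tcp_pos: [0.5155, -0.0874, 0.1364]
ee_rot: [[0.028, -1.0, -0.004], [-1.0, -0.028, -0.0], [-0.0, 0.004, -1.0]]
wrist_force: [0.4, -0.0, 0.2]
gripper_width: 0.004
gripper_force: 0.0
```

```bash
python3 -c "
from station import r;from h import go
import cv2
go(r,.517,-.085,.095)
a=r.capture('scene')['pixels'][110:230,255:415,::-1];b=r.capture('wrist')['pixels'][:,:,::-1]
cv2.imwrite('pics/s1.png',cv2.resize(a,None,fx=5,fy=5,interpolation=2));cv2.imwrite('pics/w1.png',b)"
```

```text
2.1 [ 0.5155 -0.0874  0.1364] [ 0.4 -0.   0.2] 0.004240681330190325
[-2.3 -1.7 41.4] [ 0.004  0.    -0.009]
```

View pics/s1.png

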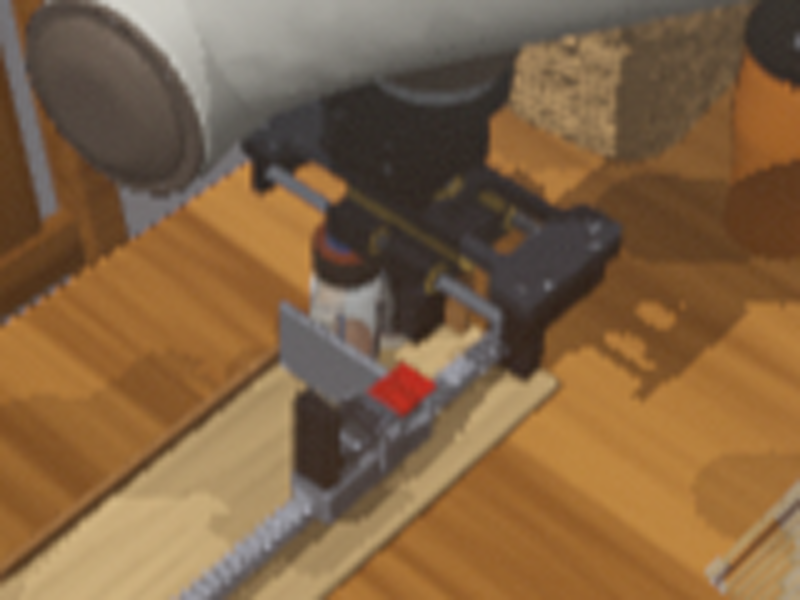

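View pics/w1.png

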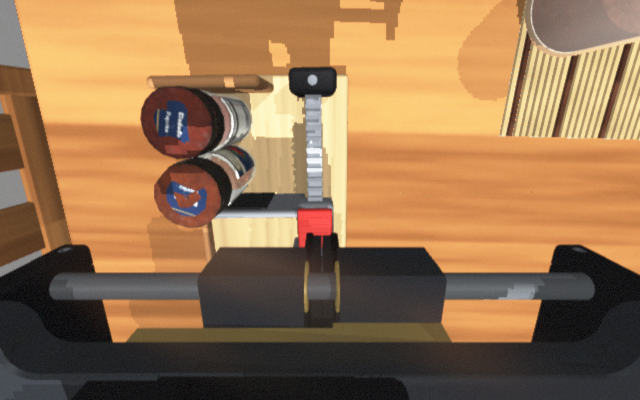

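The scene crop shows the shut fingers over the red pad at about (402,388), clear of the jar and the post. The wrist view agrees: fingers at column 322, pad at 316, and the gripper ends well above the jars. Now I'll press, checking the force.

>>> {"name": "servo_tool", "arguments": {"commands": [[[1,-2,-1,12,-0.002,0,-0.005],[1,-2,-1,24,-0.002,0,-0.005],[1,-2,-1,34,0,0,-0.005],[1,-2,-1,41,0,0,-0.005],[1,-2,-1,43,0,0,-0.005]]]}}

```text
time_s: 2.7
tcp_pos: [0.5172, -0.0855, 0.0945]
ee_rot: [[0.033, -0.999, -0.002], [-0.999, -0.033, -0.0], [0.0, 0.002, -1.0]]
wrist_force: [0.7, -0.2, 0.1]
gripper_width: 0.004
gripper_force: 0.0
```

>>> {"name": "servo_tool", "arguments": {"commands": [[[1,0,0,2,0,0,0],[1,0,0,4,0,0,0],[1,0,0,5,0,0,0],[1,0,0,6,0,0,0],[1,0,0,6,0,0,0]]]}}

```text
time_s: 3.2
tcp_pos: [0.5181, -0.0855, 0.0902]
ee_rot: [[0.033, -0.999, 0.001], [-0.999, -0.033, -0.0], [0.0, -0.001, -1.0]]
wrist_force: [-0.9, -0.7, 3.5]
gripper_width: 0.008
gripper_force: 2.0
```

>>> {"name": "servo_tool", "arguments": {"commands": [[[1,0,0,1,0,0,0],[1,0,0,2,0,0,0],[1,0,0,3,0,0,0],[1,0,0,4,0,0,0],[1,0,0,4,0,0,0]]]}}

```text
time_s: 3.7
tcp_pos: [0.5181, -0.0854, 0.0855]
ee_rot: [[0.033, -0.999, 0.001], [-0.999, -0.033, -0.0], [0.0, -0.001, -1.0]]
wrist_force: [-0.0, -1.6, 3.3]
gripper_width: 0.006
gripper_force: 2.0
```

>>> {"name": "servo_tool", "arguments": {"commands": [[[1,0,0,1,0,0,0],[1,0,0,2,0,0,0],[1,0,0,3,0,0,0],[1,0,0,3,0,0,0],[1,0,0,3,0,0,0]]]}}

```text
time_s: 4.2
tcp_pos: [0.5183, -0.0854, 0.0845]
ee_rot: [[0.034, -0.999, 0.001], [-0.999, -0.034, -0.0], [0.0, -0.001, -1.0]]
wrist_force: [-3.2, 1.0, 14.9]
gripper_width: 0.003
gripper_force: 7.4
```

The force rose to 15 N with the tip at 73.5 mm, which is where a fully pressed pad should stop it. Next I'll lift clear of the pawl's head and move towards the post.

>>> {"name": "servo_tool", "arguments": {"commands": [[[1,0,0,-6,0,0,0],[1,0,0,-15,0,0,0],[1,0,0,-24,0,0,0],[1,0,0,-30,0,0,0],[1,0,0,-31,0,0,0]]]}}

```text
time_s: 4.7
tcp_pos: [0.5183, -0.0853, 0.1144]
ee_rot: [[0.033, -0.999, 0.002], [-0.999, -0.033, 0.0], [-0.0, -0.002, -1.0]]
wrist_force: [-0.7, 0.7, 0.5]
gripper_width: 0.002
gripper_force: 0.0
```

```bash
python3 -c "
from station import r;from h import go
import cv2
go(r,.515,-.031,.112)
a=r.capture('scene')['pixels'][150:230,275:375,::-1]
cv2.imwrite('pics/s2.png',cv2.resize(a,None,fx=7,fy=7,interpolation=2))"
```

```text
4.7 [ 0.5183 -0.0853  0.1144] [-0.7  0.7  0.5] 0.0021866274845741855
[-54.4   1.5   2.4] [-0.002  0.    -0.004]
```

View pics/s2.png

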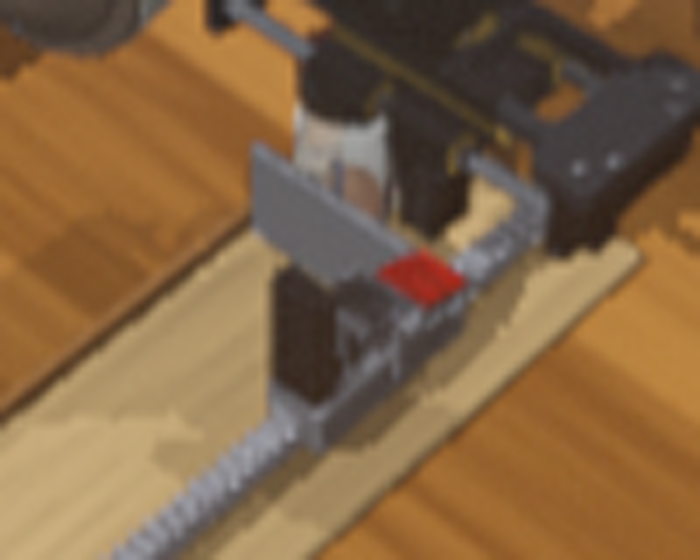

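The pad at (420,278) is now tilted down, and the fingers are clear above it. Approaching the post.

>>> {"name": "servo_tool", "arguments": {"commands": [[[1,-10,1,1,0,0,-0.002],[1,-22,1,2,0,0,-0.003],[1,-34,2,2,0,0,-0.004],[1,-45,2,2,0,0,-0.004],[1,-50,2,2,0,0,-0.004]]]}}

```text
time_s: 5.25
tcp_pos: [0.5141, -0.034, 0.1115]
ee_rot: [[0.039, -0.999, -0.0], [-0.999, -0.039, 0.0], [-0.0, 0.0, -1.0]]
wrist_force: [1.0, 0.6, -0.1]
gripper_width: 0.008
gripper_force: 0.0
```

>>> {"name": "servo_tool", "arguments": {"commands": [[[1,-3,0,0,0,0,0],[1,-6,0,0,0,0,0],[1,-10,0,0,0,0,0],[1,-15,0,0,0,0,0],[1,-20,0,0,0,0,0]]]}}

```text
time_s: 5.75
tcp_pos: [0.5134, -0.0156, 0.1116]
ee_rot: [[0.036, -0.999, -0.0], [-0.999, -0.036, -0.0], [0.0, 0.0, -1.0]]
wrist_force: [1.1, -1.6, 0.9]
gripper_width: 0.009
gripper_force: 1.1
```

The stop is sliding against about 2 N, so I'll keep pushing.

>>> {"name": "servo_tool", "arguments": {"commands": [[[1,-6,0,0,0,0,0],[1,-13,0,0,0,0,0],[1,-20,0,0,0,0,0],[1,-27,0,0,0,0,0],[1,-34,0,0,0,0,0]]]}}

```text
time_s: 6.25
tcp_pos: [0.512, 0.0191, 0.1116]
ee_rot: [[0.037, -0.999, -0.0], [-0.999, -0.037, -0.0], [0.0, 0.0, -1.0]]
wrist_force: [0.3, -2.2, -0.3]
gripper_width: 0.004
gripper_force: 1.1
```

>>> {"name": "servo_tool", "arguments": {"commands": [[[1,-7,0,0,0,0,0],[1,-14,0,0,0,0,0],[1,-21,0,0,0,0,0],[1,-28,0,0,0,0,0],[1,-35,0,0,0,0,0]]]}}

```text
time_s: 6.75
tcp_pos: [0.5107, 0.054, 0.1116]
ee_rot: [[0.037, -0.999, -0.0], [-0.999, -0.037, -0.0], [0.0, 0.0, -1.0]]
wrist_force: [0.0, -2.7, 0.6]
gripper_width: 0.005
gripper_force: 1.1
```

>>> {"name": "servo_tool", "arguments": {"commands": [[[1,-7,0,0,0,0,0],[1,-14,0,0,0,0,0],[1,-21,0,0,0,0,0],[1,-27,0,0,0,0,0],[1,-32,0,0,0,0,0]]]}}

```text
time_s: 7.25
tcp_pos: [0.5095, 0.0859, 0.1115]
ee_rot: [[0.037, -0.999, -0.0], [-0.999, -0.037, -0.0], [0.0, 0.0, -1.0]]
wrist_force: [-0.9, -2.7, 1.3]
gripper_width: 0.001
gripper_force: 1.1
```

>>> {"name": "servo_tool", "arguments": {"commands": [[[1,-4,0,0,0,0,0],[1,-7,0,0,0,0,0],[1,-10,0,0,0,0,0],[1,-12,0,0,0,0,0],[1,-14,0,0,0,0,0]]]}}

```text
time_s: 7.75
tcp_pos: [0.509, 0.099, 0.1115]
ee_rot: [[0.037, -0.999, -0.001], [-0.999, -0.037, -0.001], [0.001, 0.001, -1.0]]
wrist_force: [2.8, -11.0, -0.1]
gripper_width: 0.003
gripper_force: 5.2
```

>>> {"name": "servo_tool", "arguments": {"commands": [[[1,-1,0,0,0,0,0],[1,-2,0,0,0,0,0],[1,-3,0,0,0,0,0],[1,-3,0,0,0,0,0],[1,-3,0,0,0,0,0]]]}}

```text
time_s: 8.25
tcp_pos: [0.5089, 0.0991, 0.1115]
ee_rot: [[0.036, -0.999, -0.002], [-0.999, -0.036, -0.005], [0.005, 0.002, -1.0]]
wrist_force: [2.5, -13.8, 1.0]
gripper_width: 0.006
gripper_force: 7.2
```

The push stalled hard at y = 0.099 with 14 N, so the stop is against the bracket. I'll back off, then rise.

>>> {"name": "servo_tool", "arguments": {"commands": [[[1,5,0,0,0,0,0],[1,12,0,0,0,0,0],[1,18,0,0,0,0,0],[1,20,0,-15,0,0,0],[1,20,0,-40,0,0,0]]]}}

```text
time_s: 8.75
tcp_pos: [0.5088, 0.082, 0.1505]
ee_rot: [[0.036, -0.999, -0.003], [-0.999, -0.036, -0.001], [0.001, 0.003, -1.0]]
wrist_force: [0.7, 0.3, -0.2]
gripper_width: 0.001
gripper_force: 0.0
```

>>> {"name": "servo_tool", "arguments": {"commands": [[[1,0,0,-30,0,0,0],[1,0,10,-60,0,0,0],[1,0,40,-90,0,0,0],[1,0,60,-100,0,0,0],[1,0,60,-100,0,0,0]]]}}

```text
time_s: 9.25
tcp_pos: [0.4491, 0.0806, 0.254]
ee_rot: [[0.038, -0.999, 0.005], [-0.999, -0.038, 0.003], [-0.003, -0.005, -1.0]]
wrist_force: [0.3, 1.2, -0.2]
gripper_width: 0.004
gripper_force: 0.0
```

>>> {"name": "servo_tool", "arguments": {"commands": [[[1,0,20,0,0,0,0],[1,0,50,0,0,0,0],[1,0,60,0,0,0,0],[1,0,60,0,0,0,0],[1,0,60,0,0,0,0]]]}}

```text
time_s: 9.75
tcp_pos: [0.3908, 0.0784, 0.2516]
ee_rot: [[0.038, -0.999, 0.001], [-0.999, -0.038, 0.0], [-0.0, -0.001, -1.0]]
wrist_force: [-0.1, 0.0, -0.2]
gripper_width: 0.007
gripper_force: 0.0
```

```bash
python3 -c "
from station import r;from h import go
import cv2
go(r,.4,.08,.25)
a=r.capture('scene')['pixels'][60:360,180:480,::-1]
cv2.imwrite('pics/s3.png',cv2.resize(a,None,fx=2,fy=2,interpolation=2))"
```

```text
9.75 [0.3908 0.0784 0.2516] [-0.1  0.  -0.2] 0.0070633352807615325
[-1.2 -9.2  1.6] [-0.001  0.     0.001]
```

View pics/s3.png

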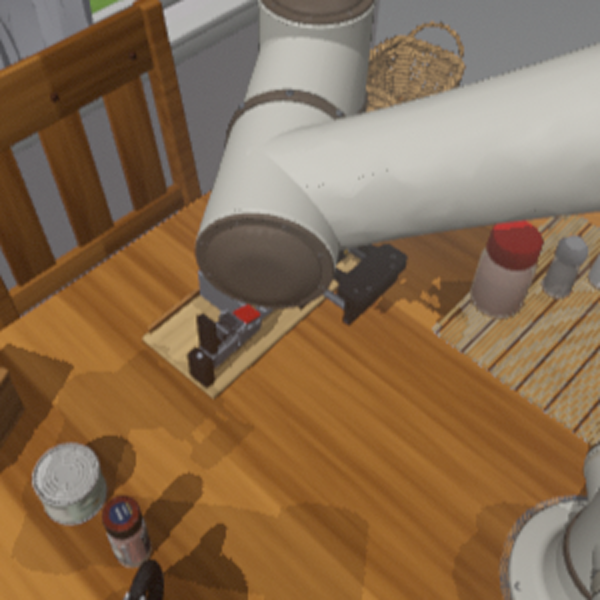

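The picture shows the stop's post at (208,330), right up to the end bracket at (202,365). The loose jar and tin are unmoved, and the robot is clear with zero force. Handing in.

```bash
python3 -c "
from station import r
print(r.finish_job())"
```

```text
the job is handed in; nothing more can be done
None
```

I pressed the red release down, pushed the stop along its bar to the end bracket, and handed the job in at about 10 s with the robot clear; the verdict was not shown, and the arm hid the rack jars and mug in the last picture.

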